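# Find the stamped kit crate and push it to the dispatch tape

### The arm

A 6-joint arm with a two-finger parallel gripper is mounted at the origin on the work surface. World frame = base frame: x ahead of the robot, y to its left, z up, the work surface at z = 0. Lengths are in mm, angles in rad, forces in N, time in s.
With the tool pointing down it reaches from about 325 to 775 mm from the base axis. Payload 5.5 kg.
Tool frame: the origin (TCP) lies between the finger pads; the fingertips stand 11 mm ahead of it and the grasp point (between the pads) lies 8 mm behind it (env.tcp_to_tips is the distance from the TCP to the fingertips, in mm); y points along the fingers, x is the direction in which the jaws open and shut, and the axes are right-handed (so a half turn about y gives the same grasp; the last joint's range is limited). The gripper opens to 88 mm and grips with 3 to 60 N. Pads are 20 mm wide; open, the fingers measure 115 mm over their backs; the gripper's body (75 mm by 178 mm) begins 61 mm behind the grasp point.
Start: joints at [1.214, 0.091, 1.231, -0, 1.82, -0.057], TCP at [177.202, 573.25, 233.631] pointing down, gripper open.
Joint ranges: [-2.87, 2.87], [-0.86, 2.18], [0.17, 2.46], [-1.51, 4.65], [0.06, 2.69], [-2.65, 2.65]. Speed limits (rad/s): [2.57, 2.57, 3.01, 3.14, 3.14, 3.14].

### API

Orientations are given as a rotation vector (axis times angle).
In Python, from workcell import get_obs, imaging, workorder, env gives the robot as it stands.
- The arm moves only by the tool move_arm, never from a script. Its argument "moves" is a list of rows, each an object with "delta_pos": the shift along the tool's x, y, z in m, a list of three; "twist": the turn about the tool's y in rad; "grip": the opening, from 0 (shut) to 1 (fully open). A call has 1 to 10 rows; each row shifts and turns the pose as measured when the row begins, along the tool's axes as they then stand; what a row does not reach is not made up. A row lasts 1/8 s, in which the tool goes at most 62.5 mm and 10.7 degrees, less where a joint would pass 70% of its speed; a pose out of reach is approached as far as the arm can. A call with a gripper value outside its range is refused whole. The fingers move at their own pace and stop on an object; "grip_force" is the grip in N (left out, the last holds). Time passes only in rows, so rows that do not move let the fingers close. It gives the time, the measured TCP pose, the force and the opening at its end, in the units of the state.
- get_obs(): the state, without advancing time (a new reading comes with each control period).
- imaging.get_image(name): name is "scene" or "top" or "wrist"; returns a dict with "frame" (420x560x3 uint8, red, green, blue), "range_z" (420x560 float32, mm along the optical axis (not along the pixel's ray), 0 where there is no reading), "camera_matrix" (3x3 intrinsics, pixels), "position" and "orientation" of the camera in the world; the wrist camera has in their place "mount" (4x4, takes a point from camera to tool coordinates, whose origin is the TCP and whose axes are the tool frame's). Camera axes: x right, y down, z forward; pixel columns grow to the right and rows downward; lengths in mm; the calibration is good to about 2 mm. A picture is of the moment at which its call begins: read the wrist's pose just before it.
- workorder.job_done(): hands the job in, once; it reports no verdict.
The state is a dict: "time": time; "joint_positions": joint angles; "dq": joint speeds; "joint_efforts": joint torques, N m; "tcp_pos": TCP position; "ee_rot": TCP orientation; "force": force on the tool from outside, world axes, zero at the start; "torque": the same for the moment, N m; "width": finger opening in mm.
Only numpy, scipy, OpenCV 4.12 (cv2) and the standard library are available. Lean on these libraries where they do the work, as an engineer would, in place of code of your own. Each camera call takes 0.05 s, during which the arm holds its last target. There are 200 camera calls.

### The job

Two look-alike wooden kit crates stand on the bench and only one has a round red stamp on its underside. Without lifting or carrying anything, tip both crates over towards the robot with the fingertips, so that each lies on its side with its underside facing the yellow tape. Only then push the stamped one, as it lies, away from the robot until its bottom end is on the yellow tape; leave the other lying well short of the tape and do not disturb anything else.

Things in the scene. Friction and masses are not known exactly. Their poses are not given: they have to be found in the camera images.
- crate_stamped: pale pine crate, 60 mm deep (x) x 140 wide (y) x 130 tall (z), open on top, 6 mm walls, about 0.35 kg, at first upright with x roughly ahead of the robot. Origin: centre of the underside; z points to the mouth. The stamp, a red ring 50 mm across with a bar, is mid-underside, hidden until tipped. Either crate may be on the left.
- crate_plain: pale pine crate, 60 mm deep (x) x 140 wide (y) x 130 tall (z), open on top, 6 mm walls, about 0.35 kg, at first upright with x roughly ahead of the robot. Origin: centre of the underside; z points to the mouth. This one has a plain underside, with no stamp.
- crate_stamped_mouth (a point): centre of the open mouth of the stamped crate, 130 mm along z. Pulled towards the robot high on its far side, a crate rocks over its near bottom edge and past about 30 degrees falls onto its near side by itself; it then lies 60 mm high, mouth towards the robot, and slides when pushed at the mouth's rim
- crate_plain_mouth (a point): centre of the open mouth of the plain crate, 130 mm along z
- tape_line: the dispatch line: a flat strip of yellow tape stuck on the bench beyond the crates, 40 mm wide (its x, away from the robot) and 660 mm long (its y). Origin: centre of the strip. It has no thickness to speak of.
- glue: bystander, leave alone: yellow glue bottle with red cap, 72 mm across, 170 mm tall; origin: centre of its underside
- mallet: bystander, leave alone: mallet with a white head, 260 mm long, lying down; origin: on its handle line
- tape_roll: bystander, leave alone: paper tape roll lying flat, 100 mm across, 24 mm high; origin: centre of its underside
- sander: bystander, leave alone: black sanding block between the crates, 100 x 42 mm, 40 mm high; origin: centre of its underside
- dowel_tee: bystander, leave alone: wooden T-shaped dowel on a 60 mm square foot, 148 mm tall; origin: centre of its underside
- screw_cup: bystander, leave alone: blue plastic cup, 70 mm across, 70 mm tall; origin: centre of its underside
- offcut: bystander, leave alone: wooden offcut lying flat, 80 x 45 x 22 mm; origin: centre of its underside

How it is judged:
By the outcome, as a careful person would: the job done as asked, in the order asked, and still so for the second after the job is handed in, with the robot touching nothing.
It also fails if it takes over 59 s, if anything falls off the work surface, if the arm or the gripper's body presses on something with over 40 N, if the wrist force passes 120 N, or if a joint passes its speed limit or range.

## Working session

There is one attempt and no reset: what is moved stays moved. The work goes in short steps, Python scripts to look and compute and a tool call to move; the robot and the scene stay as the last step left them, time stands still between calls to the robot, and variables do not carry over. Pictures are saved under pics/ and viewed, about 8 in all and at most 12, crops included, and the job is handed in when it is done.

Besides the shell and the picture viewer there is one more tool, called after "Call:" in YAML: its name, and indented under it one key for each argument. move_arm: Moves the arm, as the interface text tells. Its arguments: {"type":"object","properties":{"moves":{"type":"array","items":{"type":"object","properties":{"delta_pos":{"type":"array","items":{"type":"number"}},"twist":{"type":"number"},"grip":{"type":"number"}}}},"grip_force":{"type":"number"}},"required":["moves"]}

```bash
ls; mkdir -p pics; cat > h.py <<'E'
import numpy as np, cv2
from scipy.spatial.transform import Rotation as R
from workcell import get_obs, imaging, workorder, env
def Rm(o):
    o=np.array(o,float)
    return o if o.shape==(3,3) else (R.from_rotvec(o) if o.size==3 else R.from_quat(o)).as_matrix()
def cloud(n):
    im=imaging.get_image(n); z=im["range_z"]; K=np.array(im["camera_matrix"])
    v,u=np.mgrid[:z.shape[0],:z.shape[1]]
    P=np.stack([(u-K[0,2])/K[0,0]*z,(v-K[1,2])/K[1,1]*z,z],-1)
    if n=="wrist":
        raise SystemExit
    W=P@Rm(im["orientation"]).T+np.array(im["position"]); W[z==0]=np.nan
    return im["frame"],W
def save(n,f): cv2.imwrite("pics/"+n,f[...,::-1])
E
python3 - <<'E'
from h import *
o=get_obs();print(o)
f,W=cloud("top");save("top0.png",f);np.save("top0.npy",W)
g,W2=cloud("scene");save("scene0.png",g);np.save("scene0.npy",W2)
im=imaging.get_image("top");print(im["position"],im["orientation"],W[::100,::100].round(0).tolist())
E
```

```text
pics
{'time': 0.0, 'joint_positions': array([ 1.21431506e+00,  9.18733153e-02,  1.23184899e+00, -5.64633655e-06,
        1.81978217e+00, -5.67347165e-02]), 'dq': array([ 1.23685327e-05, -1.83034762e-04, -2.45525333e-04,  2.39797047e-04,
       -9.15057936e-05,  5.91021690e-04]), 'joint_efforts': array([ 5.05175899e-05, -4.46452475e+01, -4.06444001e+01,  6.99815503e-02,
        2.92190892e-02, -2.07295338e-04]), 'tcp_pos': array([177.09919825, 572.99519343, 232.51902663]), 'ee_rot': array([-1.33729826, -0.98443479,  0.98708758]), 'force': array([-0.04394872, -0.81124245,  0.21419123]), 'torque': array([ 0.00962038,  0.03970576, -0.01649949]), 'width': 88.363740439662}
[ 404.11130047   13.97322107 1080.47221611] [-2.14017729  2.1723331  -0.16983109] [[[1742.0, 1427.0, -760.0], [1736.0, 916.0, -755.0], [1730.0, 403.0, -750.0], [1722.0, -112.0, -743.0], [1726.0, -632.0, -751.0], [1723.0, -1157.0, -750.0]], [[874.0, 818.0, -2.0], [845.0, 501.0, 58.0], [849.0, 230.0, 44.0], [867.0, -54.0, -5.0], [845.0, -335.0, 40.0], [845.0, -625.0, 35.0]], [[566.0, 733.0, 81.0], [576.0, 515.0, -1.0], [572.0, 235.0, -2.0], [568.0, -47.0, 2.0], [565.0, -332.0, -2.0], [561.0, -619.0, -2.0]], [[306.0, 770.0, -3.0], [302.0, 500.0, -0.0], [297.0, 230.0, -1.0], [292.0, -42.0, -3.0], [287.0, -316.0, -3.0], [283.0, -592.0, -1.0]], [[163.0, 516.0, 340.0], [47.0, 486.0, 2.0], [40.0, 227.0, -4.0], [91.0, -28.0, 163.0], [29.0, -301.0, -1.0], [59.0, -513.0, 100.0]]]
```

View pics/top0.png

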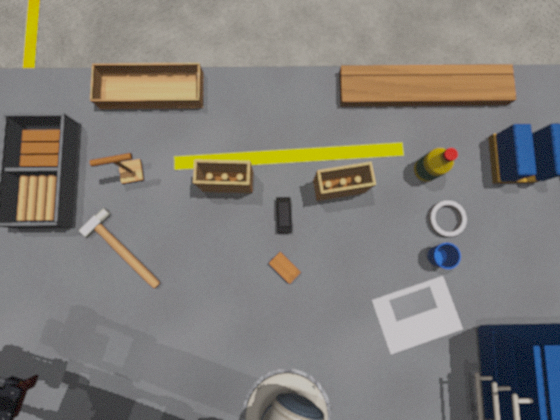

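View pics/scene0.png

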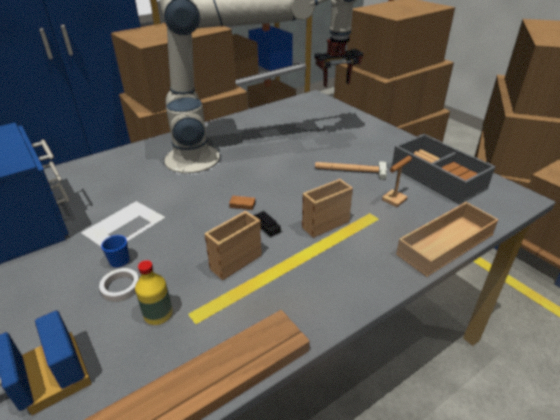

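The top view shows the crates at (223,175) and (345,180), the tape running from (175,162) to (402,150), the sander at (284,215), the offcut at (284,267), the mallet at (120,245) and the tee at (125,168). Next I measure these.

```bash
python3 - <<'E'
from h import *
W=np.load("top0.npy");f=cv2.imread("pics/top0.png")
hsv=cv2.cvtColor(f,cv2.COLOR_BGR2HSV)
def rect(m,n):
    P=W[m];P=P[~np.isnan(P).any(1)]
    c,s,a=cv2.minAreaRect(P[:,:2].astype(np.float32))
    print(n,len(P),np.round(c),np.round(s),round(a,1),'z',np.percentile(P[:,2],[5,50,95]).round(), 'box',P.min(0).round(),P.max(0).round())
u=np.arange(560)[None].repeat(420,0);v=np.arange(420)[:,None].repeat(560,1)
def box(a,b,c,d): return (u>=a)&(u<b)&(v>=c)&(v<d)
z=W[...,2]
t=(hsv[...,0]>22)&(hsv[...,0]<34)&(hsv[...,1]>180)&(abs(z)<12)
T=t&box(160,410,135,175);rect(T,"tape")
P=W[T]; 
for xx in (0,): 
    k=np.polyfit(P[:,1],P[:,0],1);print('tape x = %.4f y + %.1f'%tuple(k),'resid',np.percentile(P[:,0]-np.polyval(k,P[:,1]),[2,98]))
for n,b in (("L",box(180,265,150,205)),("Rt",box(305,385,150,205))):
    m=b&(z>118)&(z<145);rect(m,"rim"+n)
    m=b&(z>15);rect(m,"all"+n)
    m=b&(z>20)&(z<118);print('inside z',np.percentile(W[m][:,2],[5,25,50,75,95]))
rect(box(270,298,190,240)&(z>25),"sander");rect(box(262,305,248,288)&(z>12),"offcut")
rect(box(75,165,200,290)&(z>8),"mallet");rect(box(85,150,148,190)&(z>15),"tee");rect(box(410,465,140,190)&(z>15),"glue")
f4=cv2.resize(f[130:300,80:480],None,fx=2,fy=2,interpolation=cv2.INTER_CUBIC)
E
```

```text
tape 2279 [698. -19.] [ 36. 654.] 3.0 z [-4. -0.  3.] box [ 664. -346.   -7.] [733. 308.   6.]
tape x = -0.0433 y + 698.5 resid [-17.8566132   16.14628025]
rimL 475 [623. 156.] [140.  61.] 87.6 z [120. 128. 131.] box [590.  85. 118.] [655. 227. 134.]
allL 1790 [623. 155.] [142.  62.] 87.8 z [ 24.  78. 130.] box [589.  83.  15.] [655. 227. 134.]
inside z [ 23.74054146  30.68607474  64.18359879  87.44705622 112.90962275]
rimRt 459 [ 605. -158.] [ 61. 141.] 8.5 z [120. 128. 131.] box [ 565. -231.  118.] [644. -85. 135.]
allRt 1734 [ 605. -158.] [ 61. 142.] 8.3 z [ 23.  77. 130.] box [ 565. -232.   15.] [644. -83. 135.]
inside z [ 23.42586515  28.70466517  61.29207662  85.36157113 112.45702564]
sander 471 [525.   0.] [98. 40.] 1.6 z [26. 37. 42.] box [476. -20.  25.] [573.  21.  45.]
offcut 488 [381.  -2.] [79. 44.] 44.6 z [17. 21. 24.] box [340. -42.  15.] [423.  42.  27.]
mallet 1191 [464. 454.] [332.  89.] 52.5 z [13. 22. 26.] box [332. 336.   8.] [575. 578.  30.]
tee 468 [654. 427.] [ 59. 100.] 9.0 z [ 16. 143. 148.] box [623. 376.  15.] [686. 477. 151.]
glue 986 [ 649. -404.] [71. 62.] 21.2 z [ 32. 112. 169.] box [ 615. -441.   15.] [ 686. -373.  172.]
```

```bash
cat >> h.py <<'E'
def plan(target,yaw_dir=None,o=None):
    "tool-axis shift (m) to world target (mm); twist so that tool x lies along +-yaw_dir"
    o=o or get_obs(); M=Rm(o["ee_rot"]); d=np.array(target)-o["tcp_pos"]
    print("t",o["time"],"tcp",o["tcp_pos"].round(1),"F",o["force"].round(1),"axes x",M[:,0].round(3),"y",M[:,1].round(3),"z",M[:,2].round(3))
    tw=0
    if yaw_dir is not None:
        b=np.array([*yaw_dir,0]);b/=np.linalg.norm(b); l=M.T@b   # turn about y maps x to (cos,0,-sin)
        tw=np.arctan2(-l[2],l[0]); tw=(tw+np.pi/2)%np.pi-np.pi/2
    print("d world",d.round(1),"d tool m",(M.T@d/1000).round(4),"twist",round(tw,3),"j6",o["joint_positions"][5].round(2))
E
python3 - <<'E'
from h import *
plan((682,152,232),(0.042,1))
E
```

```text
t 0.15 tcp [177.1 573.  232.8] F [0.8 0.1 0.6] axes x [ 0.295  0.955 -0.002] y [-0.001 -0.001 -1.   ] z [-0.955  0.295  0.   ]
d world [ 504.9 -421.    -0.8] d tool m [-0.2532  0.0011 -0.6067] twist -0.258 j6 -0.06
```

Call:
move_arm:
  moves:
    - {"delta_pos": [-0.023,0,-0.055],"grip": 1}
    - {"delta_pos": [-0.023,0,-0.055],"grip": 1}
    - {"delta_pos": [-0.023,0,-0.055],"grip": 1}
    - {"delta_pos": [-0.023,0,-0.055],"grip": 1}
    - {"delta_pos": [-0.023,0,-0.055],"grip": 1}
    - {"delta_pos": [-0.023,0,-0.055],"grip": 1}
    - {"delta_pos": [-0.023,0,-0.055],"grip": 1}
    - {"delta_pos": [-0.023,0,-0.055],"grip": 1}
    - {"delta_pos": [0,0,0],"twist": -0.13,"grip": 1}
    - {"delta_pos": [0,0,0],"twist": -0.13,"grip": 1}

```text
validation failed for argument at $.mo...
```

```bash
python3 - <<'E'
from h import *
plan((682,152,121),(0.042,1))
E
```

```text
t 0.15 tcp [177.1 573.  232.8] F [0.8 0.1 0.6] axes x [ 0.295  0.955 -0.002] y [-0.001 -0.001 -1.   ] z [-0.955  0.295  0.   ]
d world [ 504.9 -421.  -111.8] d tool m [-0.253   0.1121 -0.6067] twist -0.258 j6 -0.06
```

Call:
move_arm:
  moves:
    - {"delta_pos": [-0.023,0.0,-0.055],"twist": 0.0,"grip": 1.0}
    - {"delta_pos": [-0.023,0.0,-0.055],"twist": 0.0,"grip": 1.0}
    - {"delta_pos": [-0.023,0.0,-0.055],"twist": 0.0,"grip": 1.0}
    - {"delta_pos": [-0.023,0.0,-0.055],"twist": 0.0,"grip": 1.0}
    - {"delta_pos": [-0.023,0.0,-0.055],"twist": 0.0,"grip": 1.0}
    - {"delta_pos": [-0.023,0.0,-0.055],"twist": 0.0,"grip": 1.0}
    - {"delta_pos": [-0.023,0.0,-0.055],"twist": 0.0,"grip": 1.0}
    - {"delta_pos": [-0.023,0.0,-0.055],"twist": 0.0,"grip": 1.0}
    - {"delta_pos": [0.0,0.0,0.0],"twist": -0.13,"grip": 1.0}
    - {"delta_pos": [0.0,0.0,0.0],"twist": -0.13,"grip": 1.0}

```text
time: 1.4
tcp_pos: [553.8, 256.9, 226.7]
ee_rot: [-1.223, -1.179, 1.194]
force: [0.2, 0.3, -0.1]
width: 87.7
```

```bash
python3 - <<'E'
from h import *
plan((682,152,121),(0.042,1))
E
```

```text
t 1.4 tcp [553.8 256.9 226.7] F [ 0.2  0.3 -0.1] axes x [ 0.031  1.    -0.006] y [-0.007 -0.006 -1.   ] z [-1.     0.031  0.006]
d world [ 128.2 -104.9 -105.7] d tool m [-0.1003  0.1055 -0.132 ] twist 0.011 j6 -1.16
```

Call:
move_arm:
  moves:
    - {"delta_pos": [-0.026,0.0,-0.036],"twist": 0.0,"grip": 1.0}
    - {"delta_pos": [-0.026,0.0,-0.036],"twist": 0.01,"grip": 1.0}
    - {"delta_pos": [-0.026,0.0,-0.036],"twist": 0.0,"grip": 1.0}
    - {"delta_pos": [-0.026,0.0,-0.036],"twist": 0.0,"grip": 1.0}
    - {"delta_pos": [0.0,0.0,0.0],"twist": 0.0,"grip": 1.0}

```text
time: 2.02
tcp_pos: [697.6, 144.7, 222.5]
ee_rot: [-1.223, -1.169, 1.191]
force: [0.5, 0.9, 0.7]
width: 88.0
```

```bash
python3 - <<'E'
from h import *
plan((682,152,118),(0.042,1))
E
```

```text
t 2.025 tcp [697.6 144.7 222.5] F [0.5 0.9 0.7] axes x [ 0.038  0.999 -0.007] y [-0.012 -0.006 -1.   ] z [-0.999  0.038  0.011]
d world [ -15.6    7.3 -104.5] d tool m [0.0074 0.1046 0.0147] twist 0.004 j6 -1.38
```

Now down behind the far wall, with a small shift in y.

Call:
move_arm:
  moves:
    - {"delta_pos": [0.008,0.035,0.0],"twist": 0.0,"grip": 1.0}
    - {"delta_pos": [0.0,0.035,0.0],"twist": 0.0,"grip": 1.0}
    - {"delta_pos": [0.0,0.035,0.0],"twist": 0.0,"grip": 1.0}
    - {"delta_pos": [0.0,0.0,0.012],"twist": 0.0,"grip": 1.0}
    - {"delta_pos": [0.0,0.0,0.008],"twist": 0.0,"grip": 1.0}
    - {"delta_pos": [0.0,0.0,0.008],"twist": 0.0,"grip": 1.0}

```text
time: 2.78
tcp_pos: [665.0, 157.0, 114.1]
ee_rot: [-1.22, -1.171, 1.193]
force: [2.1, -1.1, 0.5]
width: 88.0
```

```bash
python3 - <<'E'
from h import *
plan((567,152,121),(0.042,1))
f,W=cloud("scene");save("s1.png",f)
E
```

```text
t 2.775 tcp [665.  157.  114.1] F [ 2.1 -1.1  0.5] axes x [ 0.036  0.999 -0.005] y [-0.013 -0.005 -1.   ] z [-0.999  0.036  0.013]
d world [-98.   -5.    6.9] d tool m [-0.0085 -0.0055  0.0978] twist 0.006 j6 -1.35
```

View pics/s1.png

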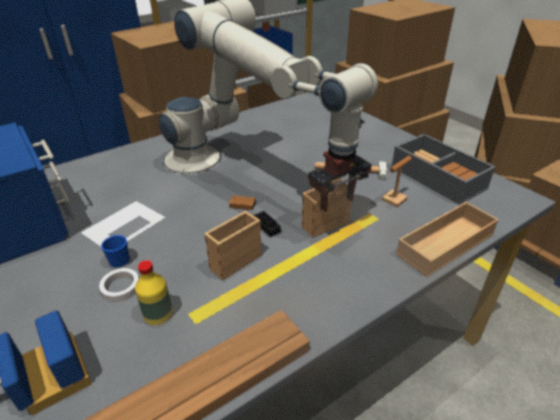

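The fingers are behind the far wall at about (325,195) and just touching it. I'll pull gently.

Call:
move_arm:
  moves:
    - {"delta_pos": [0.0,0.0,0.01],"twist": 0.0,"grip": 1.0}
    - {"delta_pos": [0.0,0.0,0.01],"twist": 0.0,"grip": 1.0}
    - {"delta_pos": [0.0,0.0,0.01],"twist": 0.0,"grip": 1.0}
    - {"delta_pos": [0.0,0.0,0.01],"twist": 0.0,"grip": 1.0}

```text
time: 3.32
tcp_pos: [623.7, 158.9, 118.4]
ee_rot: [-1.223, -1.176, 1.188]
force: [0.5, -1.1, 0.7]
width: 87.8
```

```bash
cat > crop.py <<'E'
import sys
from h import *
f,W=cloud("scene");a,b,c,d=map(int,sys.argv[2:6])
save(sys.argv[1],cv2.resize(f[c:d,a:b],None,fx=2.5,fy=2.5,interpolation=cv2.INTER_CUBIC))
E
python3 crop.py s2.png 180 420 130 290
```

```text
(no output)
```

View pics/s2.png

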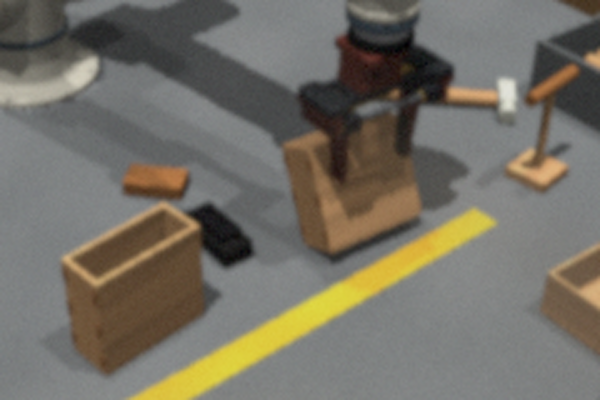

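The crate in the middle of the crop (350,200) is tipping cleanly, by about 20-25°. I'll carry on past the balance point.

Call:
move_arm:
  moves:
    - {"delta_pos": [0.0,0.0,0.01],"twist": 0.0,"grip": 1.0}
    - {"delta_pos": [0.0,0.0,0.01],"twist": 0.0,"grip": 1.0}
    - {"delta_pos": [0.0,0.0,0.01],"twist": 0.0,"grip": 1.0}
    - {"delta_pos": [0.0,0.0,0.01],"twist": 0.0,"grip": 1.0}
    - {"delta_pos": [0.0,0.0,0.01],"twist": 0.0,"grip": 1.0}
    - {"delta_pos": [0.0,-0.02,0.0],"twist": 0.0,"grip": 1.0}
    - {"delta_pos": [0.0,-0.04,0.0],"twist": 0.0,"grip": 1.0}
    - {"delta_pos": [0.0,-0.04,0.0],"twist": 0.0,"grip": 1.0}

```text
time: 4.38
tcp_pos: [567.8, 161.0, 219.3]
ee_rot: [-1.218, -1.169, 1.194]
force: [0.5, 0.6, 0.3]
width: 88.1
```

```bash
python3 crop.py s3.png 180 420 130 290; python3 - <<'E'
from h import *
plan((664,-149,225),(-0.146,0.989))
E
```

```text
t 4.425 tcp [569.3 161.3 226.4] F [-0.5 -0.4  3.4] axes x [ 0.035  0.999 -0.003] y [-0.007 -0.003 -1.   ] z [-0.999  0.035  0.006]
d world [  94.7 -310.3   -1.4] d tool m [-0.3067  0.0018 -0.1056] twist -0.182 j6 -1.32
```

View pics/s3.png

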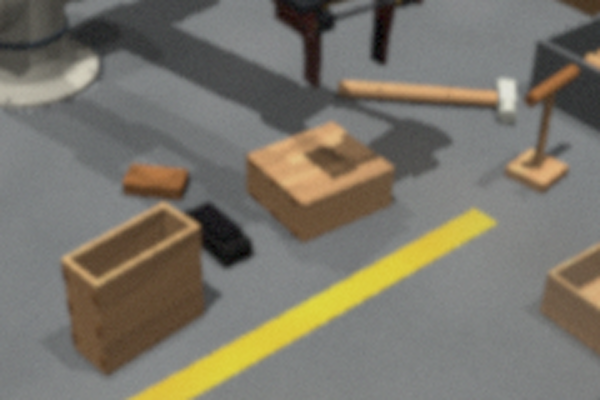

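The left crate lies cleanly on its side and no red shows on its underside (crop 350,215). Next is the right crate.

Call:
move_arm:
  moves:
    - {"delta_pos": [-0.05,0.0,-0.018],"twist": 0.0,"grip": 1.0}
    - {"delta_pos": [-0.05,0.0,-0.018],"twist": 0.0,"grip": 1.0}
    - {"delta_pos": [-0.05,0.0,-0.018],"twist": 0.0,"grip": 1.0}
    - {"delta_pos": [-0.05,0.0,-0.018],"twist": 0.0,"grip": 1.0}
    - {"delta_pos": [-0.05,0.0,-0.018],"twist": 0.0,"grip": 1.0}
    - {"delta_pos": [-0.05,0.0,-0.018],"twist": 0.0,"grip": 1.0}
    - {"delta_pos": [0.0,0.0,0.0],"twist": -0.09,"grip": 1.0}
    - {"delta_pos": [0.0,0.0,0.0],"twist": -0.09,"grip": 1.0}
    - {"delta_pos": [0.0,0.0,0.0],"twist": 0.0,"grip": 1.0}

```text
time: 5.55
tcp_pos: [673.8, -153.3, 243.9]
ee_rot: [-1.15, -1.328, 1.316]
force: [-0.3, 0.2, 0.6]
width: 87.9
```

```bash
python3 - <<'E'
from h import *
plan((666,-149,118),(-0.146,0.989))
E
```

```text
t 5.55 tcp [ 673.8 -153.3  243.9] F [-0.3  0.2  0.6] axes x [-0.149  0.989 -0.007] y [ 0.015 -0.004 -1.   ] z [-0.989 -0.149 -0.015]
d world [  -7.8    4.3 -125.9] d tool m [0.0062 0.1257 0.009 ] twist 0.003 j6 -1.99
```

Call:
move_arm:
  moves:
    - {"delta_pos": [0.006,0.04,0.0],"twist": 0.0,"grip": 1.0}
    - {"delta_pos": [0.0,0.04,0.0],"twist": 0.0,"grip": 1.0}
    - {"delta_pos": [0.0,0.04,0.0],"twist": 0.0,"grip": 1.0}
    - {"delta_pos": [0.0,0.005,0.01],"twist": 0.0,"grip": 1.0}
    - {"delta_pos": [0.0,0.0,0.01],"twist": 0.0,"grip": 1.0}

```text
time: 6.18
tcp_pos: [657.1, -149.7, 120.6]
ee_rot: [-1.162, -1.327, 1.308]
force: [0.7, 0.9, -0.2]
width: 87.8
```

```bash
python3 - <<'E'
from h import *
plan((548,-166,118),(-0.146,0.989))
E
```

```text
t 6.175 tcp [ 657.1 -149.7  120.6] F [ 0.7  0.9 -0.2] axes x [-0.141  0.99  -0.009] y [ 0.024 -0.006 -1.   ] z [-0.99  -0.141 -0.023]
d world [-109.1  -16.3   -2.6] d tool m [-8.000e-04  1.000e-04  1.103e-01] twist -0.005 j6 -1.99
```

Call:
move_arm:
  moves:
    - {"delta_pos": [0.0,0.004,0.01],"twist": 0.0,"grip": 1.0}
    - {"delta_pos": [0.0,0.0,0.01],"twist": 0.0,"grip": 1.0}
    - {"delta_pos": [0.0,0.0,0.01],"twist": 0.0,"grip": 1.0}
    - {"delta_pos": [0.0,0.0,0.01],"twist": 0.0,"grip": 1.0}
    - {"delta_pos": [0.0,0.0,0.01],"twist": 0.0,"grip": 1.0}

```text
time: 6.8
tcp_pos: [606.5, -157.4, 120.2]
ee_rot: [-1.171, -1.331, 1.305]
force: [1.0, -0.0, 0.8]
width: 87.8
```

Call:
move_arm:
  moves:
    - {"delta_pos": [0.0,0.0,0.01],"twist": 0.0,"grip": 1.0}
    - {"delta_pos": [0.0,0.0,0.01],"twist": 0.0,"grip": 1.0}
    - {"delta_pos": [0.0,0.0,0.01],"twist": 0.0,"grip": 1.0}
    - {"delta_pos": [0.0,0.0,0.01],"twist": 0.0,"grip": 1.0}
    - {"delta_pos": [0.0,-0.02,0.0],"twist": 0.0,"grip": 1.0}
    - {"delta_pos": [0.0,-0.04,0.0],"twist": 0.0,"grip": 1.0}
    - {"delta_pos": [0.0,-0.04,0.0],"twist": 0.0,"grip": 1.0}

```text
time: 7.68
tcp_pos: [558.2, -162.2, 219.2]
ee_rot: [-1.163, -1.325, 1.305]
force: [-0.1, -0.4, 0.4]
width: 87.8
```

```bash
python3 crop.py s4.png 180 420 130 290; cat > meas.py <<'E'
from h import *
f,W=cloud("top"); z=W[...,2]
for n,lo,hi in (("L",40,260),("R",-260,-40)):
    m=(W[...,0]>380)&(W[...,0]<740)&(W[...,1]>lo)&(W[...,1]<hi)&(z>48)&(z<70)
    m=cv2.morphologyEx(m.astype(np.uint8),cv2.MORPH_OPEN,np.ones((3,3)))>0
    P=W[m];c,s,a=cv2.minAreaRect(P[:,:2].astype(np.float32))
    print(n,len(P),np.round(c,1),np.round(s),round(a,1),np.median(P[:,2]).round(1))
    b=cv2.boxPoints((c,s,a));b=b[np.argsort(b[:,0])];print("  near end",b[:2].round().tolist(),"far end",b[2:].round().tolist(),"tape x there",(698.5-.0433*b[2:,1]).round())
o=get_obs();print(o["tcp_pos"].round(1),o["force"].round(1))
E
python3 meas.py
```

```text
L 2604 [525.6 159.3] [142. 131.] 88.1 58.6
  near end [[458.0, 90.0], [463.0, 233.0]] far end [[588.0, 86.0], [593.0, 228.0]] tape x there [695. 689.]
R 1526 [ 509.1 -172.2] [129. 142.] 8.1 58.8
  near end [[435.0, -111.0], [455.0, -252.0]] far end [[563.0, -93.0], [583.0, -233.0]] tape x there [703. 709.]
[ 560.  -162.8  224.7] [ 0.8 -0.3  0.3]
```

View pics/s4.png

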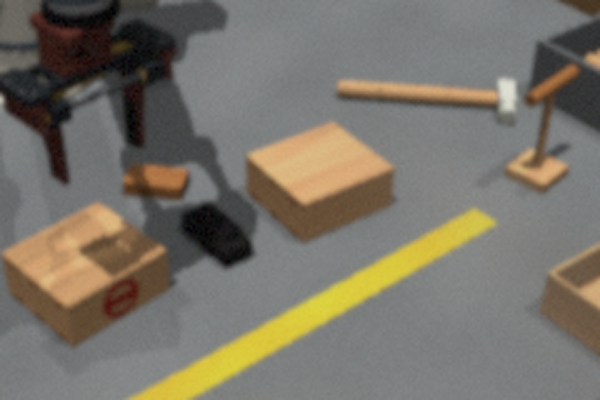

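The right crate carries the stamp (red ring at crop 122,298). Both crates lie flat, and the sander and offcut haven't moved. Now I'll move the fingers in front of the right crate's mouth.

```bash
python3 - <<'E'
from h import *
plan((408,-186,225),(-0.141,0.99))
E
```

```text
t 7.775 tcp [ 560.  -162.8  224.7] F [ 0.8 -0.3  0.3] axes x [-0.139  0.99  -0.014] y [ 0.034 -0.009 -0.999] z [-0.99  -0.139 -0.032]
d world [-152.   -23.2    0.3] d tool m [-0.0019 -0.0052  0.1537] twist -0.002 j6 -2.05
```

Call:
move_arm:
  moves:
    - {"delta_pos": [0.0,-0.001,0.04],"twist": 0.0,"grip": 1.0}
    - {"delta_pos": [0.0,-0.001,0.04],"twist": 0.0,"grip": 1.0}
    - {"delta_pos": [0.0,-0.001,0.04],"twist": 0.0,"grip": 1.0}
    - {"delta_pos": [0.0,-0.001,0.03],"twist": 0.0,"grip": 1.0}
    - {"delta_pos": [0.0,0.0,0.0],"twist": 0.0,"grip": 1.0}

```text
time: 8.4
tcp_pos: [408.9, -184.1, 226.9]
ee_rot: [-1.177, -1.334, 1.305]
force: [0.2, 0.4, -0.2]
width: 87.8
```

```bash
python3 - <<'E'
from h import *
plan((408,-187,44),(-0.141,0.99))
E
```

```text
t 8.4 tcp [ 408.9 -184.1  226.9] F [ 0.2  0.4 -0.2] axes x [-0.14   0.99  -0.017] y [ 0.038 -0.011 -0.999] z [-0.989 -0.14  -0.036]
d world [  -0.9   -2.9 -182.9] d tool m [0.0003 0.1827 0.0079] twist -0.0 j6 -2.21
```

Call:
move_arm:
  moves:
    - {"delta_pos": [0.0,0.045,0.002],"twist": 0.0,"grip": 1.0}
    - {"delta_pos": [0.0,0.045,0.002],"twist": 0.0,"grip": 1.0}
    - {"delta_pos": [0.0,0.045,0.002],"twist": 0.0,"grip": 1.0}
    - {"delta_pos": [0.0,0.03,0.001],"twist": 0.0,"grip": 1.0}
    - {"delta_pos": [0.0,0.013,0.001],"twist": 0.0,"grip": 1.0}
    - {"delta_pos": [0.0,0.0,0.0],"twist": 0.0,"grip": 1.0}

```text
time: 9.15
tcp_pos: [413.4, -187.1, 46.7]
ee_rot: [-1.183, -1.339, 1.305]
force: [0.1, -0.2, 0.2]
width: 87.9
```

```bash
python3 - <<'E'
from h import *
plan((566,-164,44),(-0.141,0.99))
E
```

```text
t 9.15 tcp [ 413.4 -187.1   46.7] F [ 0.1 -0.2  0.2] axes x [-0.141  0.99  -0.019] y [ 0.045 -0.013 -0.999] z [-0.989 -0.142 -0.043]
d world [152.6  23.1  -2.7] d tool m [ 0.0013  0.0093 -0.1541] twist 0.001 j6 -2.22
```

Call:
move_arm:
  moves:
    - {"delta_pos": [0.0,0.001,-0.011],"twist": 0.0,"grip": 1.0}
    - {"delta_pos": [0.0,0.001,-0.011],"twist": 0.0,"grip": 1.0}
    - {"delta_pos": [0.0,0.001,-0.011],"twist": 0.0,"grip": 1.0}
    - {"delta_pos": [0.0,0.001,-0.011],"twist": 0.0,"grip": 1.0}
    - {"delta_pos": [0.0,0.001,-0.011],"twist": 0.0,"grip": 1.0}
    - {"delta_pos": [0.0,0.001,-0.011],"twist": 0.0,"grip": 1.0}
    - {"delta_pos": [0.0,0.001,-0.011],"twist": 0.0,"grip": 1.0}
    - {"delta_pos": [0.0,0.001,-0.011],"twist": 0.0,"grip": 1.0}

```text
time: 10.15
tcp_pos: [508.3, -175.6, 47.9]
ee_rot: [-1.189, -1.339, 1.306]
force: [-3.6, -0.1, 3.7]
width: 87.6
```

```bash
python3 meas.py
```

```text
L 2596 [525.3 159.2] [143. 129.] 88.5 58.5
  near end [[459.0, 89.0], [462.0, 232.0]] far end [[588.0, 86.0], [592.0, 229.0]] tape x there [695. 689.]
R 1323 [ 582.5 -162.8] [130. 141.] 8.3 58.7
  near end [[508.0, -102.0], [528.0, -242.0]] far end [[636.0, -83.0], [657.0, -223.0]] tape x there [702. 708.]
[ 509.6 -175.2   47.8] [-2.2  0.1  0.3]
```

Call:
move_arm:
  moves:
    - {"delta_pos": [0.0,0.001,-0.011],"twist": 0.0,"grip": 1.0}
    - {"delta_pos": [0.0,0.001,-0.011],"twist": 0.0,"grip": 1.0}
    - {"delta_pos": [0.0,0.001,-0.011],"twist": 0.0,"grip": 1.0}
    - {"delta_pos": [0.0,0.001,-0.011],"twist": 0.0,"grip": 1.0}
    - {"delta_pos": [0.0,0.0,-0.005],"twist": 0.0,"grip": 1.0}
    - {"delta_pos": [0.0,0.0,0.0],"twist": 0.0,"grip": 1.0}

```text
time: 10.95
tcp_pos: [561.7, -167.7, 45.3]
ee_rot: [-1.189, -1.341, 1.305]
force: [-1.7, 0.1, 0.6]
width: 87.7
```

```bash
python3 meas.py
```

```text
L 2602 [525.3 159.4] [143. 130.] 88.2 58.7
  near end [[458.0, 90.0], [463.0, 233.0]] far end [[588.0, 86.0], [592.0, 229.0]] tape x there [695. 689.]
R 963 [ 647.8 -152.6] [105. 140.] 7.8 58.8
  near end [[586.0, -90.0], [605.0, -229.0]] far end [[690.0, -76.0], [709.0, -215.0]] tape x there [702. 708.]
[ 561.6 -167.7   45.3] [-0.1  0.9  0.7]
```

Call:
move_arm:
  moves:
    - {"delta_pos": [0.0,0.0,-0.005],"twist": 0.0,"grip": 1.0}
    - {"delta_pos": [0.0,0.0,0.0],"twist": 0.0,"grip": 1.0}
    - {"delta_pos": [0.0,0.0,0.03],"twist": 0.0,"grip": 1.0}
    - {"delta_pos": [0.0,0.0,0.03],"twist": 0.0,"grip": 1.0}
    - {"delta_pos": [0.0,-0.05,0.01],"twist": 0.0,"grip": 1.0}
    - {"delta_pos": [0.0,-0.05,0.01],"twist": 0.0,"grip": 1.0}
    - {"delta_pos": [0.0,-0.05,0.0],"twist": 0.0,"grip": 1.0}
    - {"delta_pos": [0.0,0.0,0.04],"twist": 0.0,"grip": 1.0}
    - {"delta_pos": [0.0,0.0,0.0],"twist": 0.0,"grip": 1.0}

```text
time: 12.12
tcp_pos: [437.9, -180.6, 192.5]
ee_rot: [-1.191, -1.347, 1.303]
force: [-0.3, -0.7, -0.9]
width: 87.9
```

```bash
python3 meas.py; python3 crop.py s5.png 100 420 120 320
```

```text
L 2603 [525.3 159.2] [143. 129.] 88.5 58.6
  near end [[459.0, 89.0], [462.0, 232.0]] far end [[588.0, 86.0], [592.0, 229.0]] tape x there [695. 689.]
R 2461 [ 640.4 -154.9] [131. 143.] 8.2 58.7
  near end [[565.0, -94.0], [586.0, -235.0]] far end [[695.0, -75.0], [715.0, -216.0]] tape x there [702. 708.]
[ 439.1 -180.6  193.1] [0.7 0.6 0.4]
```

View pics/s5.png

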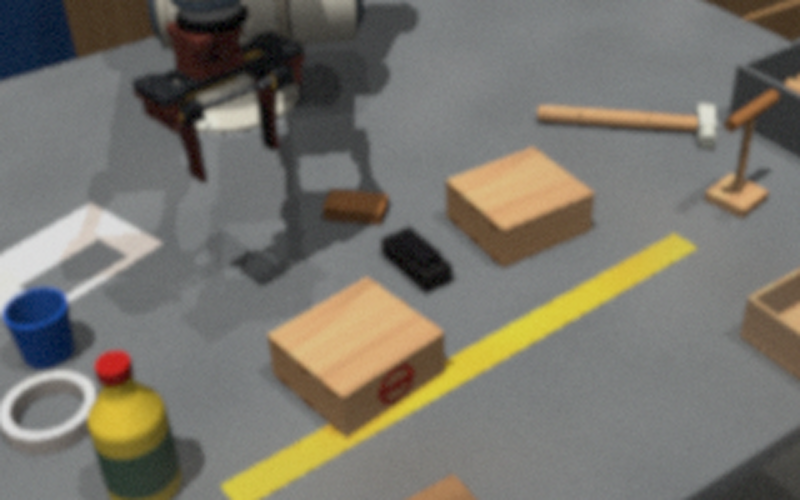

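The stamped crate's bottom end is on the tape (ring at crop 395,382), and the plain crate is well short of it. The bystanders look untouched and the gripper is clear.

```bash
python3 -c "
from h import *
print(workorder.job_done())"
```

```text
the job is handed in; nothing more can be done
None
```

I tipped both crates towards the robot by pulling high on their far walls. The right-hand one turned out to carry the stamp, so I pushed it by the mouth's rim onto the tape and handed the job in at about 12 s.

**Stamped crate:** the last check showed it flat, with the top corners of its bottom end at x = 695 and 715 mm. The tape's centre line there is at 702 and 708 mm, so they sit about 7 mm either side of it, inside the tape's ±20 mm width. It lies about 6° askew to the tape.

**Plain crate:** it lies about 100 mm short of the tape and did not move during the push.

**Bystanders:** they looked undisturbed in the final picture, though I did not measure their positions again. The gripper was clear of everything.

**Forces:** the highest force in any reading was about 5 N. No check failed or disagreed with another.

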